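Sort the casting-alloy jars by their weight

TASK

One of the three identical black-lidded jars is full of casting alloy, one is part-used and one is empty: lift them to feel which is which. Stand the full jar on the floor of the red job tray and the empty one on the floor of the steel instrument tray, and leave the part-used one standing where it was (lifting it to feel its weight and putting it back is fine). Keep the jars upright, set them down rather than dropping them, and do not disturb the dropper bottle or the bur block.

Things in the scene. Friction and masses are not known exactly. Their poses are not given: they have to be found in the camera images.
- jar_a: round white jar with black lid, 41 mm across the lid, 35 mm high (below the lid 36 mm across; lid from 23 to 35 mm up, it stays on), upright on a pale grey mat 2 mm thick. All three jars look alike: one, it is not told which, is full (about 420 g in all), one part-used (240 g), one empty (70 g), within 25 g. Origin: centre of the underside, z up
- jar_b: round white jar with black lid, 41 mm across the lid, 35 mm high (below the lid 36 mm across; lid from 23 to 35 mm up, it stays on), upright on a pale grey mat 2 mm thick. All three jars look alike: one, it is not told which, is full (about 420 g in all), one part-used (240 g), one empty (70 g), within 25 g. Origin: centre of the underside, z up
- jar_c: round white jar with black lid, 41 mm across the lid, 35 mm high (below the lid 36 mm across; lid from 23 to 35 mm up, it stays on), upright on a pale grey mat 2 mm thick. All three jars look alike: one, it is not told which, is full (about 420 g in all), one part-used (240 g), one empty (70 g), within 25 g. Origin: centre of the underside, z up
- red_tray: red open job tray, 145 x 204 x 43 mm, fixed; origin: centre of its underside, x along the short side, y along the long side, z up. Floor 2 mm thick, upright walls 2 mm thick and 40 mm high. A plaster dental model (28 mm high, fixed) fills the +y end, from y = +25 mm onwards
- red_spot (a point): a point on the red tray's floor in the middle of its free part, 40 mm to -y of the tray's centre; 58 mm or more from the walls and from the model
- steel_tray: shallow steel instrument tray, 174 x 283 x 19 mm, fixed; origin: centre of its underside, x along the short side, y along the long side, z up. Floor 2 mm thick, rim 17 mm high. A brush and a small driver (up to 12 mm high, fixed) lie along its -x side, from x = -42 mm outwards
- steel_spot (a point): a point on the steel tray's floor in the middle of its free part, 18 mm to +x of the tray's centre; at least 60 mm from the rim and from the brush
- dropper: loose brown dropper bottle with black top, 33 mm across, 102 mm high, a bystander; origin: centre of its underside
- burs: loose round blue bur block with burs standing in it, 54 mm across, 62 mm high, a bystander; origin: centre of its underside
Mind the look-alikes: they are no part of the job. Leave any blue or pink look-alike of the jar_b alone.

How it is judged:
At the end, for the whole second after the job is handed in: The full jar stands upright (within 7 degrees) on the red tray's floor (over 3.3 N on it), the empty one likewise on the steel tray's floor (0.3 to 1.5 N), and the part-used one upright within 50 mm of where it began; all at rest and let go (((x of jar_a in the frame of red_tray between -0.066 and 0.066 m and y of jar_a in the frame of red_tray between -0.098 and 0.098 m and angle between jar_a's own z axis and vertical below 0.12 rad and linear speed of jar_a below 0.02 m/s and contact force between the fingers and jar_a below 0.05 N and contact force between jar_a and red_tray above 3.3 N) or (x of jar_b in the frame of red_tray between -0.066 and 0.066 m and y of jar_b in the frame of red_tray between -0.098 and 0.098 m and angle between jar_b's own z axis and vertical below 0.12 rad and linear speed of jar_b below 0.02 m/s and contact force between the fingers and jar_b below 0.05 N and contact force between jar_b and red_tray above 3.3 N) or (x of jar_c in the frame of red_tray between -0.066 and 0.066 m and y of jar_c in the frame of red_tray between -0.098 and 0.098 m and angle between jar_c's own z axis and vertical below 0.12 rad and linear speed of jar_c below 0.02 m/s and contact force between the fingers and jar_c below 0.05 N and contact force between jar_c and red_tray above 3.3 N)) and ((x of jar_a in the frame of steel_tray between -0.082 and 0.082 m and y of jar_a in the frame of steel_tray between -0.138 and 0.138 m and angle between jar_a's own z axis and vertical below 0.12 rad and linear speed of jar_a below 0.02 m/s and contact force between the fingers and jar_a below 0.05 N and contact force between jar_a and steel_tray between 0.3 and 1.5 N) or (x of jar_b in the frame of steel_tray between -0.082 and 0.082 m and y of jar_b in the frame of steel_tray between -0.138 and 0.138 m and angle between jar_b's own z axis and vertical below 0.12 rad and linear speed of jar_b below 0.02 m/s and contact force between the fingers and jar_b below 0.05 N and contact force between jar_b and steel_tray between 0.3 and 1.5 N) or (x of jar_c in the frame of steel_tray between -0.082 and 0.082 m and y of jar_c in the frame of steel_tray between -0.138 and 0.138 m and angle between jar_c's own z axis and vertical below 0.12 rad and linear speed of jar_c below 0.02 m/s and contact force between the fingers and jar_c below 0.05 N and contact force between jar_c and steel_tray between 0.3 and 1.5 N)) and ((distance of jar_a from where it was at the start of the episode below 0.05 m and angle between jar_a's own z axis and vertical below 0.12 rad and linear speed of jar_a below 0.02 m/s and contact force between the fingers and jar_a below 0.05 N) or (distance of jar_b from where it was at the start of the episode below 0.05 m and angle between jar_b's own z axis and vertical below 0.12 rad and linear speed of jar_b below 0.02 m/s and contact force between the fingers and jar_b below 0.05 N) or (distance of jar_c from where it was at the start of the episode below 0.05 m and angle between jar_c's own z axis and vertical below 0.12 rad and linear speed of jar_c below 0.02 m/s and contact force between the fingers and jar_c below 0.05 N))); the robot touches nothing.
It fails at once if a jar is tipped by more than 40 degrees (angle between any of jar_a, jar_b, jar_c's own z axis and vertical above 0.7 rad).
It fails at once if a jar is dropped (it falls freely faster than 0.7 m/s, about 25 mm) ((linear speed of jar_a above 0.7 m/s and contact force between the fingers and jar_a below 0.02 N) or (linear speed of jar_b above 0.7 m/s and contact force between the fingers and jar_b below 0.02 N) or (linear speed of jar_c above 0.7 m/s and contact force between the fingers and jar_c below 0.02 N)).
It fails at once if the dropper bottle or the bur block is moved by more than 30 mm (distance of any of dropper, burs from where it was at the start of the episode above 0.03 m).
It also fails if it takes over 72 s, if anything falls off the work surface, if the arm or the gripper's body presses on something with over 40 N, if the wrist force passes 120 N, or if a joint passes its speed limit or range.

ROBOT

A 7-joint arm with a two-finger parallel gripper is mounted at the origin on a cart in front of the work surface, level with it; the furniture and walls round the work are solid. World frame = base frame: x ahead of the robot, y to its left, z up, the work surface at z = 0. Lengths are in m, angles in rad, forces in N, time in s.
With the tool pointing down it reaches from about 0.425 to 0.925 m from the base axis. Payload 6.8 kg.
Tool frame: the origin (TCP) lies midway between the tips of the shut fingers; the grasp point (between the pads) lies 19 mm behind it; z points along the fingers, y is the direction in which the jaws open and shut (so a half turn about z gives the same grasp; the last joint's range is limited). The gripper opens to 85 mm and grips with 20 to 120 N. Pads are 22 mm wide; open, the fingers measure 114 mm over their backs; the gripper's body (76 mm by 85 mm) begins 54 mm behind the grasp point. The pads swing forward as they close: fully open they stand 13 mm farther back than shut.
Start: joints at [-0.779, 0.477, 0.022, 1.555, -0.011, 1.109, -0.083], TCP at [0.529, 0.42, 0.231] pointing down, gripper open.
Joint ranges: [-2.96, 2.96], [-0.34, 2.1], [-1.41, 1.46], [0.24, 2.44], [-1.37, 4.51], [0.17, 1.92], [-2.96, 2.96]. Speed limits (rad/s): [2.39, 2.39, 3.14, 3.14, 3.14, 3.14, 3.14].

INTERFACE

Orientations are given as a unit quaternion [w, x, y, z].
In Python, from station import * gives the robot as it stands. The module is installed in compiled form; this text tells all that it offers.
- The arm moves only by the tool jog_arm, never from a script. Its arguments are lists of equal length, an entry for each row: "dp": the shift along the tool's x, y, z in units of 25 mm (1.0 is 25 mm), a list of three; "angular": the turn, a rotation vector about the tool's x, y, z in units of 5 degrees (1.0 is 5 degrees), a list of three; "claw": the finger opening in mm, from 0 to 85.4. A call has exactly 5 rows; each row is the pose to reach, as a shift and turn from the pose commanded when the call began, along the tool's axes at that moment; what a row does not reach only later rows make up. A row lasts 1/10 s, in which the tool goes at most 50 mm and 8.59 degrees, less where a joint would pass 70% of its speed; a pose out of reach is approached as far as the arm can. A call with a gripper value outside its range is refused whole. The fingers move at their own pace and stop on an object; "grip_force" is the grip in N (left out, the last holds). Time passes only in rows, so rows that repeat a pose let the fingers close, or fill a call up. It gives the time, the measured TCP pose, the force and the opening at its end, in the units of the state.
- get_obs(): the state, without advancing time (a new reading comes with each control period).
- read_camera(name): name is "side" or "top"; returns a dict with "pixels" (420x560x3 uint8, blue, green, red), "camera_matrix" (3x3 intrinsics, pixels), "rvec" (rotation vector, rad) and "tvec" (3), from world to camera coordinates, as OpenCV has them. Camera axes: x right, y down, z forward; pixel columns grow to the right and rows downward; lengths in m; the calibration is good to about 2 mm. A picture is of the moment at which its call begins. There is no depth.
- hand_in(): hands the job in, once; it reports no verdict.
The state is a dict: "t": time; "q": joint angles; "joint_vel": joint speeds; "joint_torque": joint torques, N m; "eef_pos": TCP position; "tool_rot": TCP orientation; "contact_force": force on the tool from outside, world axes, zero at the start; "torque": the same for the moment, N m; "gripper_width": opening from 0.0 (shut) to 1.0 (fully open).
Only numpy, scipy, OpenCV 4.12 (cv2) and the standard library are available. Lean on these libraries where they do the work, as an engineer would, in place of code of your own. Each camera call takes 0.05 s, during which the arm holds its last target.

## Working session

There is one attempt and no reset: what is moved stays moved. The work goes in short steps, Python scripts to look and compute and a tool call to move; the robot and the scene stay as the last step left them, time stands still between calls to the robot, and variables do not carry over. Pictures are saved under pics/ and viewed, and the job is handed in when it is done.

Besides the shell and the picture viewer there is one more tool, called after "Emit:" as name(argument=value, ...) on one line, values as JSON. jog_arm: Moves the arm, as the interface text tells. Its arguments: {"type":"object","properties":{"dp":{"type":"array","items":{"type":"array","items":{"type":"number"}}},"angular":{"type":"array","items":{"type":"array","items":{"type":"number"}}},"claw":{"type":"array","items":{"type":"number"}},"grip_force":{"type":"number"}},"required":["dp","angular","claw"]}

```bash
mkdir -p pics; python3 - <<'E'
from station import *
import cv2,pickle
print(get_obs())
for n in("side","top"):
    d=read_camera(n); pickle.dump(d,open(n+".pkl","wb")); cv2.imwrite(f"pics/{n}0.png",d["pixels"])
    print(n,d["camera_matrix"],d["rvec"],d["tvec"])
E
```

```text
{'t': 0.0, 'q': array([-0.77913741,  0.47780894,  0.02233428,  1.55647755, -0.01145256,
        1.10927847, -0.08311012]), 'joint_vel': array([ 0.00174346, -0.00066296, -0.00137441,  0.00099727, -0.00072667,
        0.00082172, -0.00048464]), 'joint_torque': array([ 8.59958845e-05, -5.96441996e+01,  1.60744809e+00, -2.81183034e+01,
        1.24259741e-02,  9.32826719e-03,  3.36819745e-06]), 'eef_pos': array([0.52819139, 0.41932089, 0.23030867]), 'tool_rot': array([-3.19200490e-04,  4.34840045e-01,  9.00507238e-01, -8.65131503e-04]), 'contact_force': array([ 0.17831645, -0.33115243, -0.29144563]), 'torque': array([0.05051805, 0.02776588, 0.02987558]), 'gripper_width': 1.000345870659818}
side [[389.97724189   0.         282.28996647]
 [  0.         389.97724189 209.67146886]
 [  0.           0.           1.        ]] [ 2.16899606 -0.57479432  0.27874635] [-0.48429831  0.22713348  0.81670862]
top [[469.81513276   0.         285.07991912]
 [  0.         469.81513276 201.55828566]
 [  0.           0.           1.        ]] [ 2.15724562 -2.17017595  0.16115723] [0.0037593  0.57664431 1.44164681]
```

View pics/side0.png

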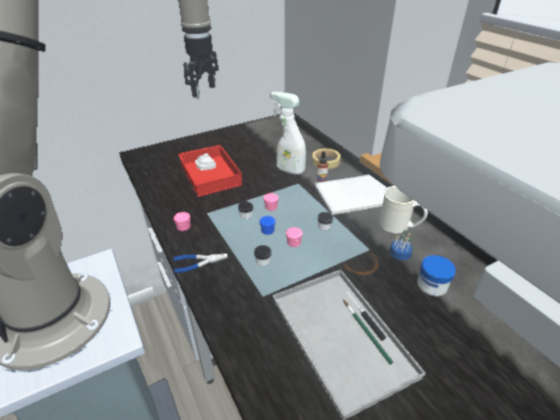

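View pics/top0.png

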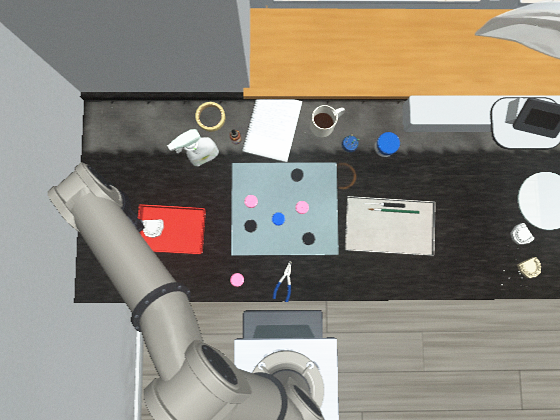

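The black-lidded jars are at about (246,209), (325,220) and (263,254) in the side view, and (250,226), (297,175) and (308,238) in the top view. These are the look-alikes:
- **Pink:** side (271,201), (294,236), (182,221); top (251,201), (302,207), (237,280).
- **Blue:** side (267,225); top (278,219).

The red tray is at top (172,229) and the steel tray at (391,226). Next I'll take close crops.

```bash
python3 - <<'E'
import cv2,pickle,numpy as np
T=pickle.load(open("top.pkl","rb"))["pixels"];S=pickle.load(open("side.pkl","rb"))["pixels"]
a=cv2.resize(T[155:265,225:345],None,fx=5,fy=5,interpolation=cv2.INTER_CUBIC)
cv2.imwrite("pics/tc.png",a)
cv2.imwrite("pics/sc.png",cv2.resize(S[185:275,220:350],None,fx=6,fy=6,interpolation=cv2.INTER_CUBIC))
b=cv2.resize(T[190:265,130:220],None,fx=5,fy=5);cv2.imwrite("pics/tr.png",b)
b=cv2.resize(T[185:265,335:445],None,fx=5,fy=5);cv2.imwrite("pics/ts.png",b)
E
```

```text
(no output)
```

View pics/tc.png

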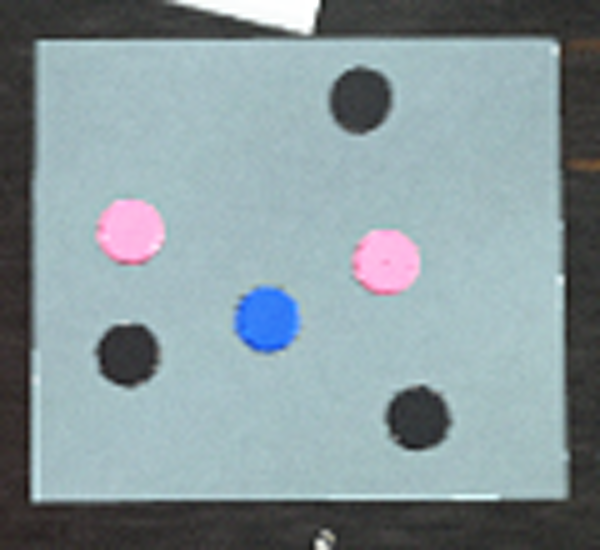

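View pics/sc.png

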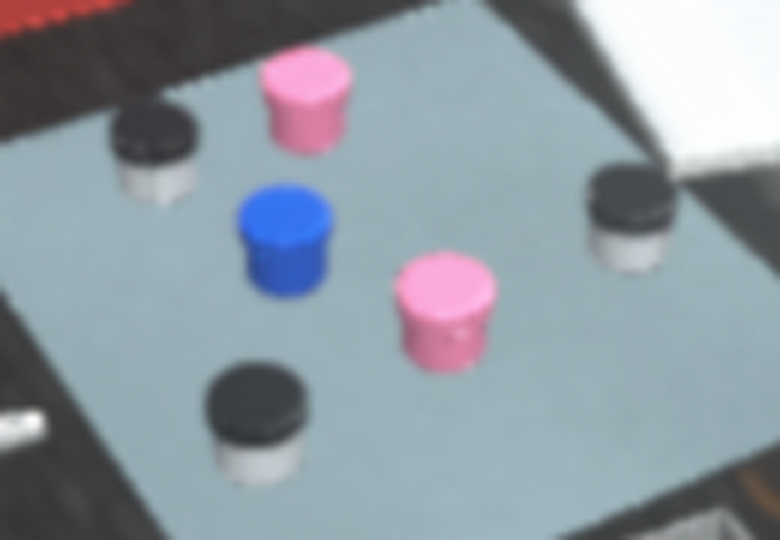

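View pics/tr.png

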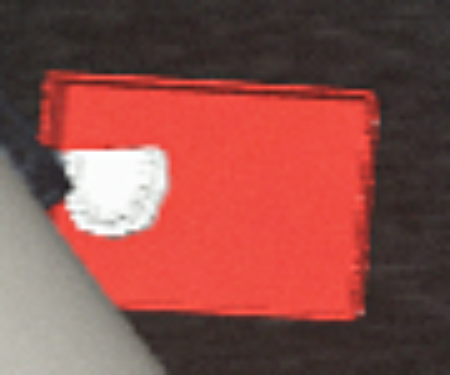

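View pics/ts.png

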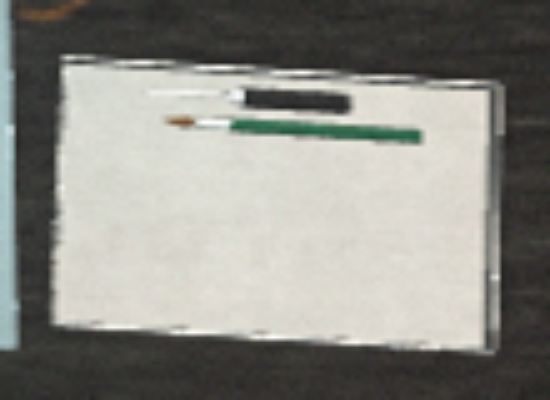

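The crops show three black-lidded white jars. Lid centres in the top view are (250.6,225.8), (297.2,175.0) and (308.6,238.6); lid-top centres in the side view are (245.7,205.7), (325.3,216.7) and (263,250.8). The nearest coloured look-alikes are blue and pink. Next I'll triangulate.

```bash
cat > h.py <<'E'
import cv2,pickle,numpy as np
from scipy.spatial.transform import Rotation as R
D={n:pickle.load(open(n+".pkl","rb")) for n in("side","top")}
def P(n):
    d=D[n];Rm=cv2.Rodrigues(np.array(d["rvec"],float))[0];return d["camera_matrix"]@np.c_[Rm,np.array(d["tvec"]).reshape(3)]
def tri(t,s):
    X=cv2.triangulatePoints(P("top"),P("side"),np.float64(t).reshape(2,1),np.float64(s).reshape(2,1)).ravel();return X[:3]/X[3]
def onz(n,uv,z):
    p=P(n);H=np.c_[p[:,0],p[:,1],p[:,2]*z+p[:,3]];v=np.linalg.solve(H,[*uv,1]);return v[:2]/v[2]
def proj(n,X): v=P(n)@[*X,1];return v[:2]/v[2]
E
python3 - <<'E'
from h import *
np.set_printoptions(precision=4,suppress=True)
for n,t,s in(("1",(250.6,225.8),(245.7,205.7)),("2",(297.2,175),(325.3,216.7)),("3",(308.6,238.6),(263,250.8))):
    print(n,tri(t,s),onz("top",t,.037),onz("side",s,.037))
print("pink1",onz("top",(251,201),.037),"pink2",onz("top",(302,207.3),.037),"blue",onz("top",(278.4,219),.037))
o=lambda x,y:(335+x/5,185+y/5)
c=[onz("top",o(*q),.019) for q in((62,57),(503,84),(495,352),(52,325))];print("steel",c,np.mean(c,0))
r=lambda x,y:(130+x/5,190+y/5)
print("red",[onz("top",r(*q),.042) for q in((47,72),(376,92),(362,318))])
for n,uv in(("dropper top",(235,132)),("burs",(351,143))):print(n,onz("top",uv,.06))
E
```

```text
1 [0.502  0.1083 0.0349] [0.5009 0.1086] [0.5024 0.1053]
2 [ 0.6629 -0.0395  0.0351] [ 0.6615 -0.0388] [ 0.6632 -0.0419]
3 [ 0.4611 -0.0728  0.0352] [ 0.4598 -0.0722] [ 0.462  -0.0751]
pink1 [0.579  0.1075] pink2 [ 0.5582 -0.0528] blue [0.5217 0.0216]
steel [array([ 0.5947, -0.1996]), array([ 0.576 , -0.4828]), array([ 0.4053, -0.4694]), array([ 0.4241, -0.1891])] [ 0.5    -0.3352]
red [array([0.5693, 0.4546]), array([0.5557, 0.25  ]), array([0.4155, 0.2565])]
dropper top [0.7956 0.1571]
burs [ 0.7592 -0.2088]
```

```bash
python3 - <<'E'
from h import *
S=D["side"]["pixels"]
cv2.imwrite("pics/s_st.png",cv2.resize(S[260:415,265:430],None,fx=3.6,fy=3.6,interpolation=cv2.INTER_CUBIC))
cv2.imwrite("pics/s_rd.png",cv2.resize(S[135:205,165:255],None,fx=7,fy=7,interpolation=cv2.INTER_CUBIC))
E
```

```text
(no output)
```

View pics/s_st.png

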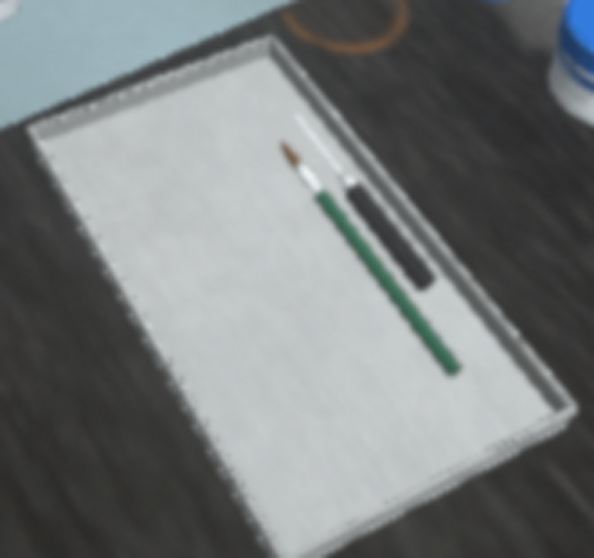

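View pics/s_rd.png

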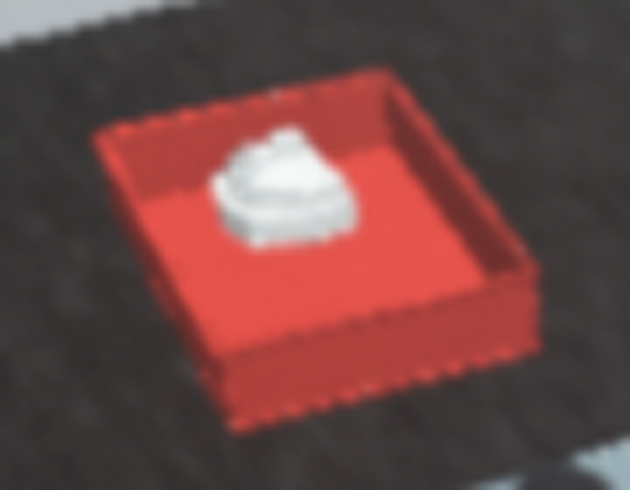

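```bash
cat >> h.py <<'E'
def go(X):
    from station import get_obs
    o=get_obs();q=o["tool_rot"];r=R.from_quat([q[1],q[2],q[3],q[0]])
    print("dp",np.round(r.inv().apply(np.array(X)-o["eef_pos"])/.025,2),"tilt fix(units)",np.round(np.degrees((r.inv()*R.from_matrix(np.c_[[-.622,.783,0],[.783,.622,0],[0,0,-1]])).as_rotvec())/5,2))
    print(np.round(o["eef_pos"],4),"F",np.round(o["contact_force"],2),"w",round(o["gripper_width"],3),"t",o["t"])
E
python3 - <<'E'
from h import *
np.set_printoptions(precision=4,suppress=True)
for t,s in (((347.4,196.4),(339.4,270.6)),((345.4,250),(273.3,295.5)),((205.2,208.4),(241.4,173.3)),((202.4,253.6),(196.1,185.7))):print(tri(t,s))
print(proj("side",(.4898,.3157,.002)),proj("top",(.4898,.3157,.002)),proj("side",(.482,-.334,.002)),proj("top",(.482,-.334,.002)))
go((.502,.1075,.10));go((.502,.1075,.06))
E
```

```text
[ 0.5953 -0.2003  0.0146]
[ 0.4252 -0.1899  0.0168]
[0.5559 0.2493 0.0447]
[0.4156 0.2563 0.043 ]
[213.9234 180.6603] [186.0651 230.4906] [332.6075 338.9372] [389.1899 231.7223]
dp [-9.12 -8.57  5.23] tilt fix(units) [-0.02  0.   -0.  ]
[0.5282 0.4194 0.2304] F [-0.66  0.72  0.27] w 1.001 t 0.1
dp [-9.12 -8.57  6.83] tilt fix(units) [-0.02  0.   -0.  ]
[0.5282 0.4194 0.2304] F [-0.66  0.72  0.27] w 1.001 t 0.1
```

Emit:
jog_arm(dp=[[-1,-1,0.5],[-2.3,-2.2,1.2],[-3.6,-3.4,2],[-4.9,-4.6,2.6],[-6.2,-5.8,3.3]], angular=[[0,0,0],[0,0,0],[0,0,0],[0,0,0],[0,0,0]], claw=[62,62,62,62,62], grip_force=60)

```text
t: 0.6
eef_pos: [0.5109, 0.2064, 0.1481]
tool_rot: [-0.0, 0.435, 0.901, -0.0]
contact_force: [1.2, -0.5, -0.2]
gripper_width: 0.73
```

Emit:
jog_arm(dp=[[-1.2,-1.1,0.8],[-2.3,-2.1,1.5],[-2.92,-2.77,1.93],[-2.92,-2.77,1.93],[-2.92,-2.77,1.93]], angular=[[0,0,0],[0,0,0],[0,0,0],[0,0,0],[0,0,0]], claw=[62,62,62,62,62])

```text
t: 1.1
eef_pos: [0.5025, 0.1078, 0.1004]
tool_rot: [-0.0, 0.435, 0.9, -0.0]
contact_force: [0.7, 0.8, 0.3]
gripper_width: 0.726
```

```bash
python3 - <<'E'
from h import *
from station import *
go((.502,.1075,.01))
for n in("side","top"):
    d=read_camera(n)["pixels"]
    u,v=proj(n,(.502,.1075,.05)).astype(int)
    cv2.imwrite(f"pics/{n}1.png",cv2.resize(d[max(v-50,0):v+50,u-60:u+60],None,fx=6,fy=6))
E
```

```text
dp [ 0.   -0.02  3.62] tilt fix(units) [-0.   -0.   -0.02]
[0.5025 0.1078 0.1004] F [0.73 0.75 0.3 ] w 0.726 t 1.1
```

View pics/side1.png

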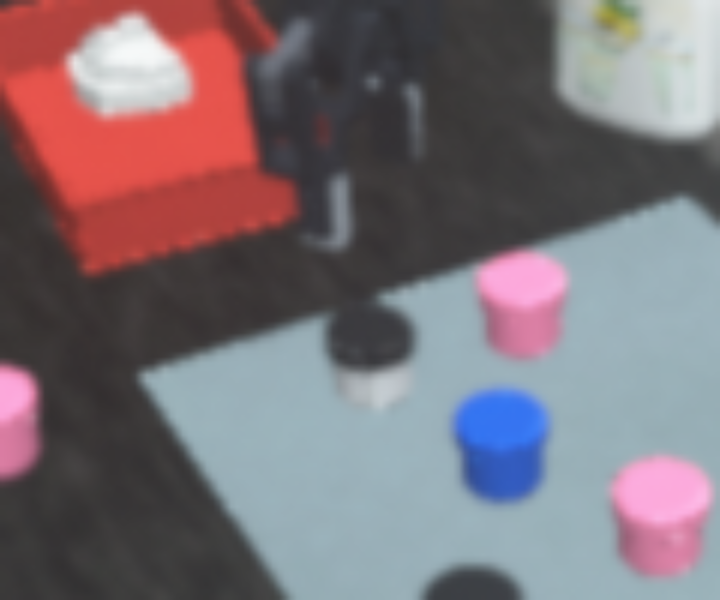

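The open gripper hangs over the first jar (lid at crop (370,340)) with nothing in the way. I'll descend and grip.

Emit:
jog_arm(dp=[[0,0,1.2],[0,0,2.4],[0,0,3.2],[0,0,3.6],[0,0,3.6]], angular=[[0,0,0],[0,0,0],[0,0,0],[0,0,0],[0,0,0]], claw=[62,62,62,62,62])

```text
t: 1.7
eef_pos: [0.5022, 0.1089, 0.0098]
tool_rot: [-0.001, 0.434, 0.901, -0.0]
contact_force: [0.2, 0.1, 0.1]
gripper_width: 0.726
```

Emit:
jog_arm(dp=[[0,0,0],[0,0,0],[0,0,0],[0,0,0],[0,0,0]], angular=[[0,0,0],[0,0,0],[0,0,0],[0,0,0],[0,0,0]], claw=[30,30,30,30,30])

```text
t: 2.2
eef_pos: [0.5033, 0.1084, 0.0119]
tool_rot: [0.001, 0.435, 0.901, 0.001]
contact_force: [-1.7, -0.1, 6.5]
gripper_width: 0.456
```

```bash
python3 - <<'E'
from h import *
from station import *
go((.502,.1075,.01))
for n in("side","top"):
    d=read_camera(n)["pixels"]
    u,v=proj(n,(.502,.1075,.05)).astype(int)
    cv2.imwrite(f"pics/{n}2.png",cv2.resize(d[max(v-50,0):v+50,u-60:u+60],None,fx=6,fy=6))
E
```

```text
dp [ 0.01 -0.06  0.08] tilt fix(units) [ 0.02  0.   -0.  ]
[0.5033 0.1084 0.0119] F [-1.7  -0.07  6.5 ] w 0.456 t 2.2
```

View pics/side2.png

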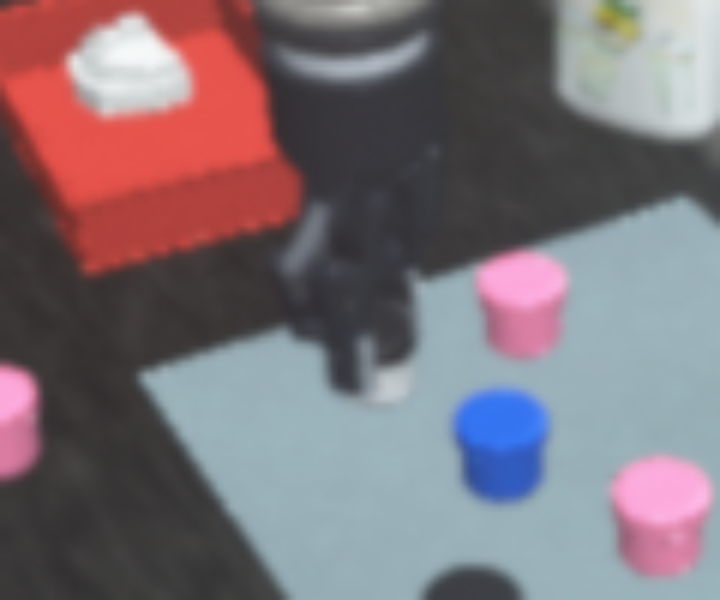

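The fingers have closed on the lid: the opening is 39 mm and the jar stands upright at crop (385,370). Now I'll lift to weigh it.

Emit:
jog_arm(dp=[[0,0,-0.1],[0,0,-0.3],[0,0,-0.6],[0,0,-0.9],[0,0,-1.2]], angular=[[0,0,0],[0,0,0],[0,0,0],[0,0,0],[0,0,0]], claw=[30,30,30,30,30])

```text
t: 2.8
eef_pos: [0.5028, 0.1079, 0.0414]
tool_rot: [0.0, 0.435, 0.9, 0.0]
contact_force: [-0.3, 0.6, -2.4]
gripper_width: 0.46
```

Emit:
jog_arm(dp=[[0,0,0],[0,0,0],[0,0,0],[0,0,0],[0,0,0]], angular=[[0,0,0],[0,0,0],[0,0,0],[0,0,0],[0,0,0]], claw=[30,30,30,30,30])

```text
t: 3.3
eef_pos: [0.5024, 0.1079, 0.0403]
tool_rot: [-0.0, 0.435, 0.9, -0.0]
contact_force: [0.1, -0.6, -2.1]
gripper_width: 0.456
```

Emit:
jog_arm(dp=[[0,0,0],[0,0,0],[0,0,0],[0,0,0],[0,0,0]], angular=[[0,0,0],[0,0,0],[0,0,0],[0,0,0],[0,0,0]], claw=[30,30,30,30,30])

```text
t: 3.8
eef_pos: [0.5026, 0.1079, 0.0406]
tool_rot: [-0.0, 0.435, 0.9, 0.0]
contact_force: [-0.0, 0.5, -2.3]
gripper_width: 0.452
```

```bash
python3 - <<'E'
from h import *
from station import *
go((.502,.1075,.04))
d=read_camera("side")["pixels"]
print(get_obs()["contact_force"],get_obs()["joint_torque"])
u,v=proj("side",(.502,.1075,.05)).astype(int)
cv2.imwrite("pics/side3.png",cv2.resize(d[max(v-50,0):v+50,u-60:u+60],None,fx=6,fy=6))
E
```

```text
dp [ 0.   -0.03  0.02] tilt fix(units) [ 0. -0. -0.]
[0.5026 0.1079 0.0406] F [-0.    0.54 -2.27] w 0.452 t 3.8
[ 0.11864641  0.12243058 -2.22085862] [ 1.56912433e-04 -5.02894056e+01  2.08304644e+00 -1.75114310e+01
  7.25618302e-03  1.91251020e-03  2.90020807e-05]
```

View pics/side3.png

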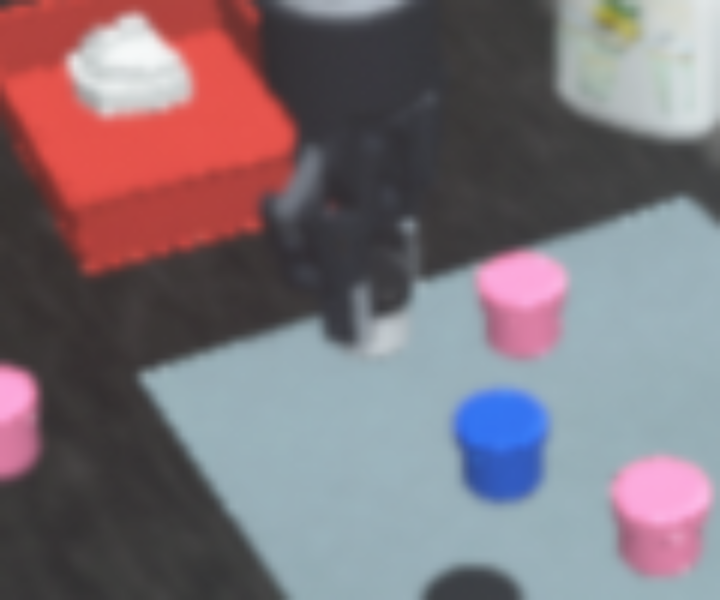

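The jar is held upright, now at crop (380,330), and pulls 2.2–2.3 N, so it is the part-used one. I'll put it back where it was.

Emit:
jog_arm(dp=[[0,0,0.4],[0,0,0.8],[0,0,1.0],[0,0,1.1],[0,0,1.17]], angular=[[0,0,0],[0,0,0],[0,0,0],[0,0,0],[0,0,0]], claw=[30,30,30,30,30])

```text
t: 4.35
eef_pos: [0.5019, 0.1077, 0.0117]
tool_rot: [-0.001, 0.435, 0.9, -0.001]
contact_force: [-9.3, -2.1, 30.3]
gripper_width: 0.456
```

Emit:
jog_arm(dp=[[0,0,0],[0,0,0],[0,0,0],[0,0,0],[0,0,0]], angular=[[0,0,0],[0,0,0],[0,0,0],[0,0,0],[0,0,0]], claw=[30,30,30,30,30])

```text
t: 4.85
eef_pos: [0.5019, 0.1077, 0.0119]
tool_rot: [-0.001, 0.435, 0.9, -0.0]
contact_force: [-4.6, -2.1, 10.3]
gripper_width: 0.456
```

Emit:
jog_arm(dp=[[0,0,-0.03],[0,0,-0.03],[0,0,-0.03],[0,0,-0.03],[0,0,-0.03]], angular=[[0,0,0],[0,0,0],[0,0,0],[0,0,0],[0,0,0]], claw=[50,62,62,62,62])

```text
t: 5.35
eef_pos: [0.5027, 0.108, 0.012]
tool_rot: [-0.0, 0.435, 0.901, -0.0]
contact_force: [-0.1, -0.1, 0.3]
gripper_width: 0.725
```

Emit:
jog_arm(dp=[[0,0,-0.4],[0,0,-1.2],[0,0,-2.4],[0,0,-3.5],[0,0,-3.5]], angular=[[0,0,0],[0,0,0],[0,0,0],[0,0,0],[0,0,0]], claw=[62,62,62,62,62])

```text
t: 5.85
eef_pos: [0.5052, 0.1086, 0.1036]
tool_rot: [0.003, 0.435, 0.9, 0.003]
contact_force: [-0.5, -0.1, -0.1]
gripper_width: 0.727
```

```bash
python3 - <<'E'
from h import *
from station import *
go((.462,-.073,.10))
d=read_camera("side")["pixels"]
u,v=proj("side",(.502,.1075,.05)).astype(int)
cv2.imwrite("pics/side4.png",cv2.resize(d[max(v-50,0):v+50,u-60:u+60],None,fx=6,fy=6))
E
```

```text
dp [-4.62 -5.87  0.11] tilt fix(units) [ 0.08  0.03 -0.01]
[0.5052 0.1086 0.1036] F [-0.54 -0.14 -0.09] w 0.727 t 5.85
```

View pics/side4.png

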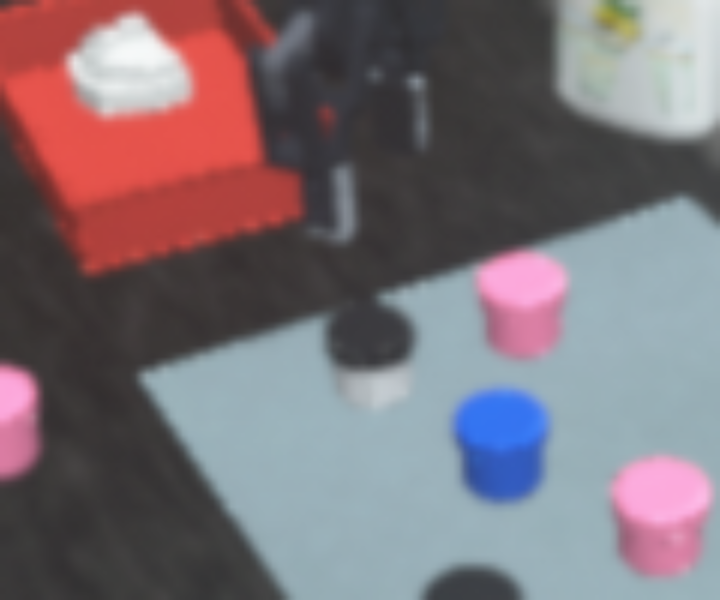

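The first jar stands at its original pixels, crop (370,350). Now to the near right jar.

Emit:
jog_arm(dp=[[-0.9,-1.2,0],[-2.0,-2.6,0],[-3.1,-4.0,0],[-4.1,-5.2,0],[-4.56,-5.83,0]], angular=[[0,0,0],[0,0,0],[0,0,0],[0,0,0],[0,0,0]], claw=[62,62,62,62,62])

```text
t: 6.4
eef_pos: [0.4574, -0.0756, 0.099]
tool_rot: [-0.001, 0.437, 0.9, -0.001]
contact_force: [0.5, -0.5, 0.7]
gripper_width: 0.73
```

Emit:
jog_arm(dp=[[0,0,0],[0,0,0.8],[0,0,1.6],[0,0,2.0],[0,0,2.0]], angular=[[0,0,0],[0,0,0],[0,0,0],[0,0,0],[0,0,0]], claw=[62,62,62,62,62])

```text
t: 6.9
eef_pos: [0.4583, -0.071, 0.0482]
tool_rot: [-0.002, 0.434, 0.901, -0.001]
contact_force: [-0.1, 0.0, 0.5]
gripper_width: 0.723
```

```bash
python3 - <<'E'
from h import *
from station import *
go((.462,-.073,.0115))
d=read_camera("side")["pixels"]
u,v=proj("side",(.462,-.073,.04)).astype(int)
cv2.imwrite("pics/side5.png",cv2.resize(d[max(v-50,0):v+50,u-60:u+60],None,fx=6,fy=6))
E
```

```text
dp [-0.16  0.07  1.47] tilt fix(units) [-0.03 -0.03  0.01]
[ 0.4583 -0.071   0.0482] F [-0.06  0.04  0.54] w 0.723 t 6.9
```

View pics/side5.png

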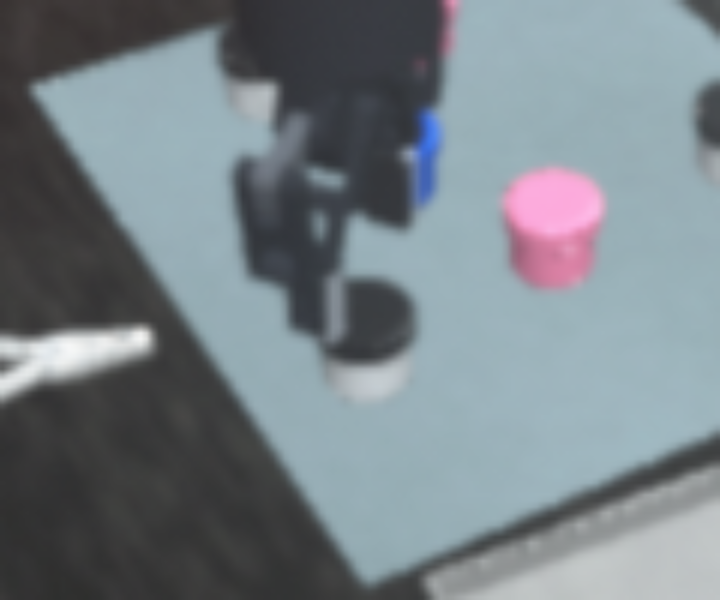

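The fingers are still above the jar lid at crop (370,320), with the pads clearing it on both sides. Lower and grip.

Emit:
jog_arm(dp=[[-0.1,0.05,0.5],[-0.12,0.05,1.0],[-0.12,0.05,1.47],[-0.12,0.05,1.47],[-0.12,0.05,1.47]], angular=[[0,0,0],[0,0,0],[0,0,0],[0,0,0],[0,0,0]], claw=[62,62,62,62,50])

```text
t: 7.45
eef_pos: [0.4618, -0.0736, 0.0123]
tool_rot: [-0.001, 0.435, 0.9, -0.0]
contact_force: [0.0, -0.3, -0.2]
gripper_width: 0.59
```

Emit:
jog_arm(dp=[[0,0,0],[0,0,0],[0,0,0],[0,0,0],[0,0,0]], angular=[[0,0,0],[0,0,0],[0,0,0],[0,0,0],[0,0,0]], claw=[30,30,30,30,30])

```text
t: 7.95
eef_pos: [0.4623, -0.0736, 0.0132]
tool_rot: [0.0, 0.435, 0.9, 0.0]
contact_force: [-0.7, 0.6, 6.3]
gripper_width: 0.458
```

Emit:
jog_arm(dp=[[0,0,-0.1],[0,0,-0.3],[0,0,-0.6],[0,0,-0.9],[0,0,-1.2]], angular=[[0,0,0],[0,0,0],[0,0,0],[0,0,0],[0,0,0]], claw=[30,30,30,30,30])

```text
t: 8.45
eef_pos: [0.4623, -0.0736, 0.0436]
tool_rot: [0.0, 0.435, 0.9, 0.0]
contact_force: [-0.2, -0.3, -0.6]
gripper_width: 0.46
```

Emit:
jog_arm(dp=[[0,0,0],[0,0,0],[0,0,0],[0,0,0],[0,0,0]], angular=[[0,0,0],[0,0,0],[0,0,0],[0,0,0],[0,0,0]], claw=[30,30,30,30,30])

```text
t: 8.95
eef_pos: [0.462, -0.0735, 0.0426]
tool_rot: [-0.0, 0.435, 0.9, -0.0]
contact_force: [-0.2, 0.1, -0.4]
gripper_width: 0.451
```

Emit:
jog_arm(dp=[[0,0,0],[0,0,0],[0,0,0],[0,0,0],[0,0,0]], angular=[[0,0,0],[0,0,0],[0,0,0],[0,0,0],[0,0,0]], claw=[30,30,30,30,30])

```text
t: 9.45
eef_pos: [0.4622, -0.0735, 0.0428]
tool_rot: [0.0, 0.435, 0.9, 0.0]
contact_force: [-1.3, 0.2, -0.8]
gripper_width: 0.455
```

```bash
python3 - <<'E'
from h import *
from station import *
go((.482,-.334,.12));go((.4898,.3157,.12))
d=read_camera("side")["pixels"]
u,v=proj("side",(.462,-.073,.04)).astype(int)
cv2.imwrite("pics/side6.png",cv2.resize(d[max(v-50,0):v+50,u-60:u+60],None,fx=6,fy=6))
E
```

```text
dp [-8.65 -5.86 -3.09] tilt fix(units) [ 0. -0. -0.]
[ 0.4622 -0.0735  0.0428] F [-1.3   0.21 -0.84] w 0.455 t 9.45
dp [11.51 10.54 -3.09] tilt fix(units) [ 0. -0. -0.]
[ 0.4622 -0.0735  0.0428] F [-1.3   0.21 -0.84] w 0.455 t 9.45
```

View pics/side6.png

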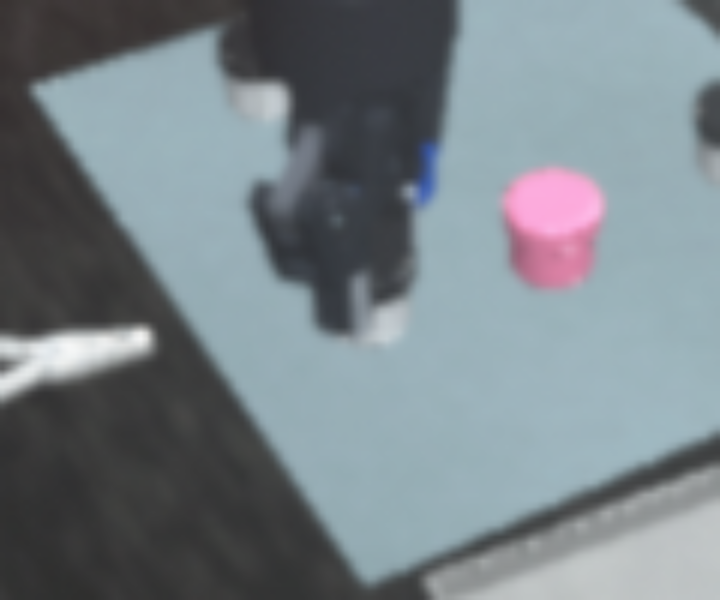

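The jar is lifted (crop (385,320)) and pulls about 0.4–0.8 N, so it is the empty one. It goes to the steel tray.

Emit:
jog_arm(dp=[[-0.6,-0.4,-0.6],[-1.6,-1.1,-1.2],[-2.8,-1.9,-1.5],[-4.1,-2.8,-1.5],[-5.4,-3.7,-1.5]], angular=[[0,0,0],[0,0,0],[0,0,0],[0,0,0],[0,0,0]], claw=[30,30,30,30,30])

```text
t: 10.0
eef_pos: [0.474, -0.2382, 0.0808]
tool_rot: [0.0, 0.435, 0.901, 0.0]
contact_force: [0.5, 1.3, -0.4]
gripper_width: 0.457
```

Emit:
jog_arm(dp=[[-1.3,-0.9,0],[-2.3,-1.5,0],[-3.0,-2.0,0],[-3.25,-2.16,0],[-3.25,-2.16,0]], angular=[[0,0,0],[0,0,0],[0,0,0],[0,0,0],[0,0,0]], claw=[30,30,30,30,30])

```text
t: 10.5
eef_pos: [0.4816, -0.3346, 0.0801]
tool_rot: [-0.0, 0.436, 0.9, -0.0]
contact_force: [0.4, 0.3, -1.2]
gripper_width: 0.457
```

Emit:
jog_arm(dp=[[0,0,0],[0,0,0],[0,0,0.4],[0,0,0.9],[0,0,1.3]], angular=[[0,0,0],[0,0,0],[0,0,0],[0,0,0],[0,0,0]], claw=[30,30,30,30,30])

```text
t: 11.0
eef_pos: [0.4815, -0.3332, 0.0462]
tool_rot: [-0.001, 0.435, 0.901, 0.0]
contact_force: [-0.6, -0.5, -0.9]
gripper_width: 0.455
```

```bash
python3 - <<'E'
from h import *
from station import *
go((.482,-.334,.014))
d=read_camera("side")["pixels"]
cv2.imwrite("pics/side7.png",cv2.resize(d[250:415,265:430],None,fx=3.6,fy=3.6))
E
```

```text
dp [-0.04 -0.    1.29] tilt fix(units) [-0.   -0.02  0.  ]
[ 0.4815 -0.3332  0.0462] F [-0.62 -0.5  -0.91] w 0.455 t 11.0
```

View pics/side7.png

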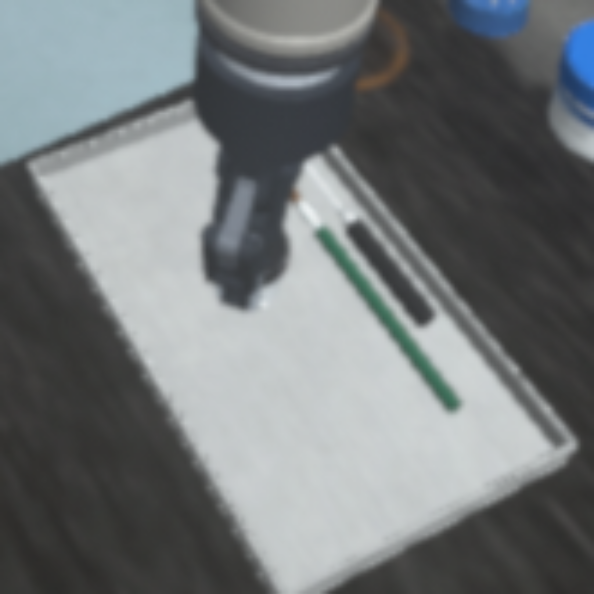

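The gripper, holding the jar, is over the free part of the steel tray at crop (245,295), well left of the brush. I'll lower it.

Emit:
jog_arm(dp=[[0,0,0.5],[0,0,0.9],[0,0,1.15],[0,0,1.22],[0,0,1.28]], angular=[[0,0,0],[0,0,0],[0,0,0],[0,0,0],[0,0,0]], claw=[30,30,30,30,30])

```text
t: 11.55
eef_pos: [0.4819, -0.3341, 0.0156]
tool_rot: [-0.0, 0.435, 0.9, -0.0]
contact_force: [0.4, 0.2, -0.9]
gripper_width: 0.456
```

Emit:
jog_arm(dp=[[0,0,0.01],[0,0,0.02],[0,0,0.03],[0,0,0.03],[0,0,0.03]], angular=[[0,0,0],[0,0,0],[0,0,0],[0,0,0],[0,0,0]], claw=[30,30,30,30,30])

```text
t: 12.05
eef_pos: [0.482, -0.334, 0.0152]
tool_rot: [0.0, 0.435, 0.9, 0.0]
contact_force: [-0.2, 0.3, 0.1]
gripper_width: 0.457
```

Emit:
jog_arm(dp=[[0,0,0.02],[0,0,0.04],[0,0,0.06],[0,0,0.06],[0,0,0.06]], angular=[[0,0,0],[0,0,0],[0,0,0],[0,0,0],[0,0,0]], claw=[30,30,30,30,30])

```text
t: 12.55
eef_pos: [0.4819, -0.334, 0.0135]
tool_rot: [-0.0, 0.435, 0.9, -0.0]
contact_force: [-0.3, 1.1, -0.9]
gripper_width: 0.456
```

Emit:
jog_arm(dp=[[0,0,0.02],[0,0,0.04],[0,0,0.05],[0,0,0.05],[0,0,0.05]], angular=[[0,0,0],[0,0,0],[0,0,0],[0,0,0],[0,0,0]], claw=[30,30,30,30,30])

```text
t: 13.05
eef_pos: [0.482, -0.3341, 0.0131]
tool_rot: [0.0, 0.435, 0.9, 0.0]
contact_force: [-2.7, 0.7, 6.1]
gripper_width: 0.457
```

Contact with the floor. Release and go up, then to the far jar.

Emit:
jog_arm(dp=[[0,0,0],[0,0,0],[0,0,0],[0,0,0],[0,0,0]], angular=[[0,0,0],[0,0,0],[0,0,0],[0,0,0],[0,0,0]], claw=[50,62,62,62,62])

```text
t: 13.55
eef_pos: [0.4819, -0.334, 0.0122]
tool_rot: [-0.0, 0.435, 0.9, 0.0]
contact_force: [-0.5, -0.4, 0.7]
gripper_width: 0.727
```

Emit:
jog_arm(dp=[[0,0,-0.4],[0,0,-1.2],[0,0,-2.4],[0,0,-4.0],[0,0,-4.6]], angular=[[0,0,0],[0,0,0],[0,0,0],[0,0,0],[0,0,0]], claw=[62,62,62,62,62])

```text
t: 14.05
eef_pos: [0.4836, -0.3353, 0.1316]
tool_rot: [0.003, 0.435, 0.9, -0.0]
contact_force: [0.8, 0.7, 0.7]
gripper_width: 0.724
```

```bash
python3 - <<'E'
from h import *
from station import *
go((.6625,-.0400,.125))
d=read_camera("side")["pixels"]
cv2.imwrite("pics/side8.png",cv2.resize(d[250:415,265:430],None,fx=3.6,fy=3.6))
E
```

```text
dp [ 4.81 12.95  0.27] tilt fix(units) [ 0.03  0.06 -0.01]
[ 0.4836 -0.3353  0.1316] F [0.84 0.67 0.66] w 0.724 t 14.05
```

View pics/side8.png

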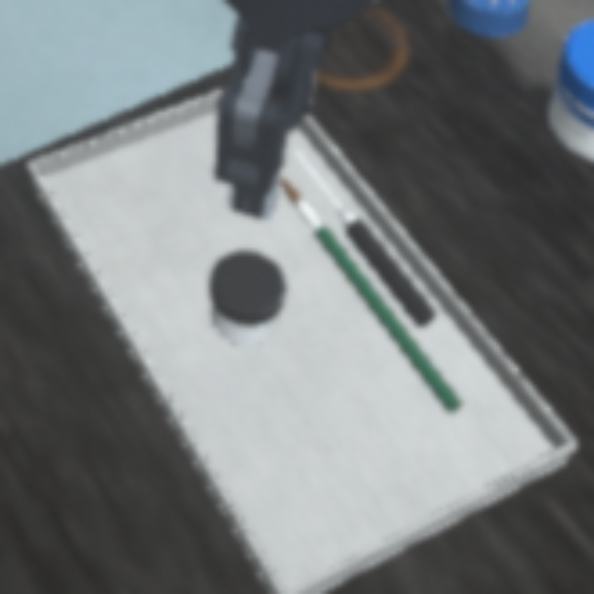

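The empty jar stands upright on the steel floor at crop (245,295).

Emit:
jog_arm(dp=[[0.3,0.9,0],[0.8,2.2,0],[1.4,3.8,0],[2.0,5.4,0],[2.6,7.0,0]], angular=[[0,0,0],[0,0,0],[0,0,0],[0,0,0],[0,0,0]], claw=[62,62,62,62,62])

```text
t: 14.6
eef_pos: [0.5787, -0.1727, 0.1267]
tool_rot: [-0.001, 0.435, 0.9, -0.0]
contact_force: [0.7, -0.2, 0.5]
gripper_width: 0.728
```

Emit:
jog_arm(dp=[[0.6,1.6,0],[1.2,3.2,0],[1.8,4.8,0],[2.2,5.95,0],[2.2,5.95,0]], angular=[[0,0,0],[0,0,0],[0,0,0],[0,0,0],[0,0,0]], claw=[62,62,62,62,62])

```text
t: 15.1
eef_pos: [0.6624, -0.0316, 0.1263]
tool_rot: [-0.001, 0.431, 0.902, 0.002]
contact_force: [-0.2, -0.5, 0.3]
gripper_width: 0.726
```

Emit:
jog_arm(dp=[[0,0,0.2],[0,0,1.0],[0,0,2.0],[0,0,3.0],[0,0,3.0]], angular=[[0,0,0],[0,0,0],[0,0,0],[0,0,0],[0,0,0]], claw=[62,62,62,62,62])

```text
t: 15.6
eef_pos: [0.6568, -0.041, 0.0482]
tool_rot: [-0.003, 0.436, 0.9, -0.002]
contact_force: [-0.8, 0.1, 0.1]
gripper_width: 0.724
```

```bash
python3 - <<'E'
from h import *
from station import *
go((.6625,-.0400,.0125))
d=read_camera("side")["pixels"]
u,v=proj("side",(.6625,-.04,.04)).astype(int)
cv2.imwrite("pics/side9.png",cv2.resize(d[max(v-50,0):v+50,u-60:u+60],None,fx=6,fy=6))
E
```

```text
dp [-0.12  0.21  1.43] tilt fix(units) [-0.08 -0.05 -0.03]
[ 0.6568 -0.041   0.0482] F [-0.82  0.06  0.07] w 0.724 t 15.6
```

View pics/side9.png

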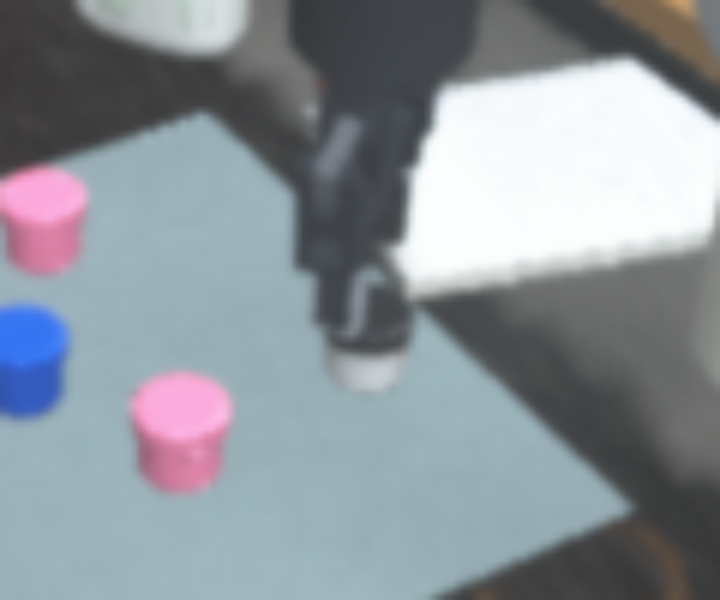

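The gripper straddles the far jar (crop (365,340)) but is still settling, so I'll wait half a second.

Emit:
jog_arm(dp=[[0,0,0],[0,0,0],[0,0,0],[0,0,0],[0,0,0]], angular=[[0,0,0],[0,0,0],[0,0,0],[0,0,0],[0,0,0]], claw=[62,62,62,62,62])

```text
t: 16.15
eef_pos: [0.6611, -0.0387, 0.0528]
tool_rot: [0.0, 0.435, 0.901, 0.0]
contact_force: [-0.1, -0.1, 1.0]
gripper_width: 0.728
```

```bash
python3 - <<'E'
from h import *
go((.6625,-.0400,.0125))
E
```

```text
dp [-0.07  0.01  1.61] tilt fix(units) [ 0.01  0.01 -0.  ]
[ 0.6611 -0.0387  0.0528] F [-0.06 -0.08  1.  ] w 0.728 t 16.15
```

Emit:
jog_arm(dp=[[-0.07,0,0.5],[-0.07,0,1.0],[-0.07,0,1.6],[-0.07,0,1.6],[-0.07,0,1.6]], angular=[[0,0,0],[0,0,0],[0,0,0],[0,0,0],[0,0,0]], claw=[62,62,62,62,50])

```text
t: 16.65
eef_pos: [0.6613, -0.0401, 0.0112]
tool_rot: [-0.001, 0.435, 0.9, -0.0]
contact_force: [0.9, -0.4, 1.2]
gripper_width: 0.59
```

Emit:
jog_arm(dp=[[0,0,0],[0,0,0],[0,0,0],[0,0,0],[0,0,0]], angular=[[0,0,0],[0,0,0],[0,0,0],[0,0,0],[0,0,0]], claw=[30,30,30,30,30])

```text
t: 17.15
eef_pos: [0.6624, -0.0401, 0.0127]
tool_rot: [0.0, 0.435, 0.9, 0.0]
contact_force: [0.9, 0.4, 0.6]
gripper_width: 0.453
```

Emit:
jog_arm(dp=[[0,0,-0.1],[0,0,-0.3],[0,0,-0.6],[0,0,-0.9],[0,0,-1.2]], angular=[[0,0,0],[0,0,0],[0,0,0],[0,0,0],[0,0,0]], claw=[30,30,30,30,30])

```text
t: 17.65
eef_pos: [0.662, -0.0402, 0.0431]
tool_rot: [0.0, 0.435, 0.9, 0.0]
contact_force: [-0.3, 0.2, -3.3]
gripper_width: 0.452
```

Emit:
jog_arm(dp=[[0,0,0],[0,0,0],[0,0,0],[0,0,0],[0,0,0]], angular=[[0,0,0],[0,0,0],[0,0,0],[0,0,0],[0,0,0]], claw=[30,30,30,30,30])

```text
t: 18.15
eef_pos: [0.6617, -0.0401, 0.0419]
tool_rot: [-0.0, 0.435, 0.9, -0.0]
contact_force: [0.2, -0.1, -4.5]
gripper_width: 0.456
```

```bash
python3 - <<'E'
from h import *
from station import *
go((.4898,.3157,.12))
d=read_camera("side")["pixels"]
u,v=proj("side",(.6625,-.04,.04)).astype(int)
cv2.imwrite("pics/side10.png",cv2.resize(d[max(v-50,0):v+50,u-60:u+60],None,fx=6,fy=6))
E
```

```text
dp [15.42  3.46 -3.12] tilt fix(units) [-0.01 -0.   -0.  ]
[ 0.6617 -0.0401  0.0419] F [ 0.23 -0.11 -4.49] w 0.456 t 18.15
```

View pics/side10.png

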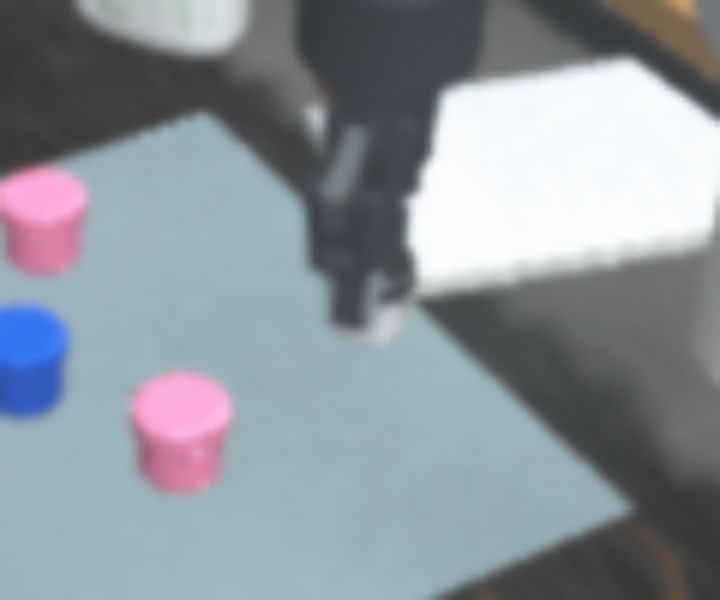

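The far jar pulls 4.5 N and is off the mat at crop (385,320): it is the full one. I'll raise it and go to the red tray.

Emit:
jog_arm(dp=[[0,0,-0.6],[0,0,-1.6],[0.5,0.1,-2.5],[1.5,0.33,-3.1],[2.8,0.63,-3.1]], angular=[[0,0,0],[0,0,0],[0,0,0],[0,0,0],[0,0,0]], claw=[30,30,30,30,30])

```text
t: 18.7
eef_pos: [0.6332, 0.0232, 0.1239]
tool_rot: [0.003, 0.436, 0.9, 0.001]
contact_force: [1.1, 1.0, -3.9]
gripper_width: 0.456
```

Emit:
jog_arm(dp=[[1.4,0.31,0],[2.8,0.63,0],[4.2,0.94,0],[5.6,1.26,0],[7.0,1.57,0]], angular=[[0,0,0],[0,0,0],[0,0,0],[0,0,0],[0,0,0]], claw=[30,30,30,30,30])

```text
t: 19.2
eef_pos: [0.5524, 0.1873, 0.1212]
tool_rot: [0.001, 0.435, 0.9, 0.001]
contact_force: [0.4, 0.3, -3.6]
gripper_width: 0.455
```

Emit:
jog_arm(dp=[[1.4,0.31,0],[2.8,0.63,0],[4.0,0.9,0],[5.0,1.12,0],[5.6,1.26,0]], angular=[[0,0,0],[0,0,0],[0,0,0],[0,0,0],[0,0,0]], claw=[30,30,30,30,30])

```text
t: 19.7
eef_pos: [0.4893, 0.318, 0.121]
tool_rot: [-0.0, 0.434, 0.901, 0.001]
contact_force: [-0.5, -0.5, -4.0]
gripper_width: 0.46
```

Emit:
jog_arm(dp=[[0,0,0],[0,0,0],[0,0,0],[0,0,0],[0,0,0]], angular=[[0,0,0],[0,0,0],[0,0,0],[0,0,0],[0,0,0]], claw=[30,30,30,30,30])

```text
t: 20.2
eef_pos: [0.4909, 0.3142, 0.1198]
tool_rot: [0.0, 0.436, 0.9, -0.0]
contact_force: [-0.0, -0.7, -4.0]
gripper_width: 0.458
```

```bash
python3 - <<'E'
from h import *
from station import *
go((.4898,.3157,.05))
d=read_camera("side")["pixels"]
cv2.imwrite("pics/side11.png",cv2.resize(d[110:210,155:275],None,fx=6,fy=6))
E
```

```text
dp [0.08 0.   2.79] tilt fix(units) [-0.    0.   -0.02]
[0.4909 0.3142 0.1198] F [-0.01 -0.65 -3.99] w 0.458 t 20.2
```

View pics/side11.png

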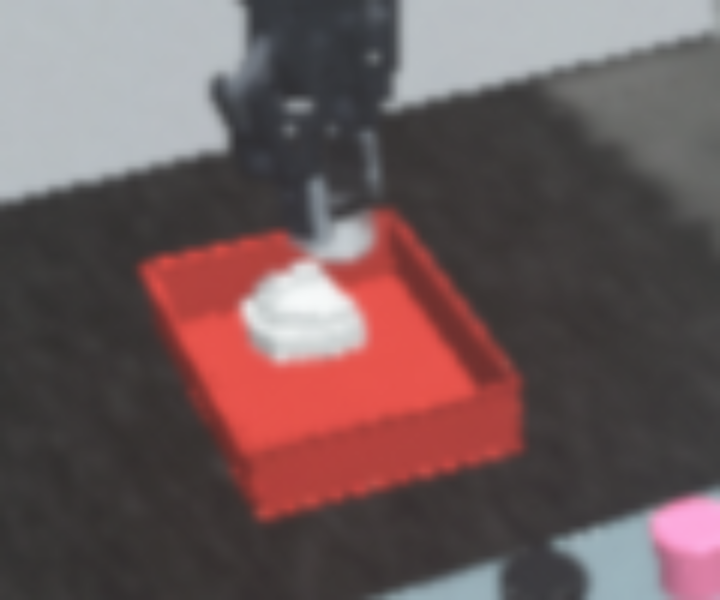

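The full jar hangs upright above the tray at crop (340,235), and the target spot projects to (353,424), clear of the model and walls. I'll lower it.

Emit:
jog_arm(dp=[[0,0,0.6],[0,0,1.6],[0,0,2.6],[0,0,3.3],[0,0,3.5]], angular=[[0,0,0],[0,0,0],[0,0,0],[0,0,0],[0,0,0]], claw=[30,30,30,30,30])

```text
t: 20.75
eef_pos: [0.4886, 0.3139, 0.0292]
tool_rot: [-0.001, 0.435, 0.901, -0.002]
contact_force: [-0.3, 0.5, -3.4]
gripper_width: 0.455
```

Emit:
jog_arm(dp=[[0,0,0],[0,0,0.2],[0,0,0.4],[0,0,0.55],[0,0,0.6]], angular=[[0,0,0],[0,0,0],[0,0,0],[0,0,0],[0,0,0]], claw=[30,30,30,30,30])

```text
t: 21.25
eef_pos: [0.4902, 0.3152, 0.0171]
tool_rot: [-0.0, 0.435, 0.901, -0.0]
contact_force: [-0.1, -0.4, -3.5]
gripper_width: 0.459
```

```bash
python3 - <<'E'
from h import *
from station import *
go((.4898,.3157,.0127))
d=read_camera("side")["pixels"]
cv2.imwrite("pics/side12.png",cv2.resize(d[110:210,155:275],None,fx=6,fy=6))
E
```

```text
dp [ 0.03 -0.    0.18] tilt fix(units) [-0. -0. -0.]
[0.4902 0.3152 0.0171] F [-0.08 -0.42 -3.49] w 0.459 t 21.25
```

View pics/side12.png

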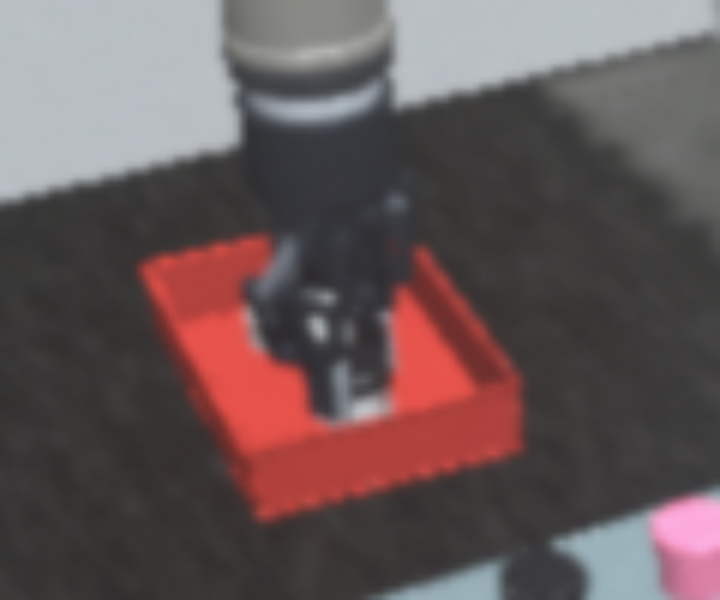

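The jar is just above the red floor in the free half, at crop (360,400). Now slowly to contact.

Emit:
jog_arm(dp=[[0,0,0.03],[0,0,0.06],[0,0,0.1],[0,0,0.12],[0,0,0.12]], angular=[[0,0,0],[0,0,0],[0,0,0],[0,0,0],[0,0,0]], claw=[30,30,30,30,30])

```text
t: 21.8
eef_pos: [0.4903, 0.3152, 0.0142]
tool_rot: [-0.0, 0.435, 0.9, -0.0]
contact_force: [-0.4, -0.8, -3.9]
gripper_width: 0.455
```

Emit:
jog_arm(dp=[[0,0,0.02],[0,0,0.04],[0,0,0.06],[0,0,0.06],[0,0,0.06]], angular=[[0,0,0],[0,0,0],[0,0,0],[0,0,0],[0,0,0]], claw=[30,30,30,30,30])

```text
t: 22.3
eef_pos: [0.4903, 0.3152, 0.0128]
tool_rot: [-0.0, 0.435, 0.9, -0.0]
contact_force: [-0.3, -0.3, -3.9]
gripper_width: 0.455
```

Emit:
jog_arm(dp=[[0,0,0.02],[0,0,0.04],[0,0,0.05],[0,0,0.05],[0,0,0.05]], angular=[[0,0,0],[0,0,0],[0,0,0],[0,0,0],[0,0,0]], claw=[30,30,30,30,30])

```text
t: 22.8
eef_pos: [0.4904, 0.3153, 0.0126]
tool_rot: [-0.0, 0.435, 0.9, 0.0]
contact_force: [-3.5, -2.3, 8.4]
gripper_width: 0.458
```

Floor contact. Release and rise.

Emit:
jog_arm(dp=[[0,0,0],[0,0,0],[0,0,0],[0,0,0],[0,0,0]], angular=[[0,0,0],[0,0,0],[0,0,0],[0,0,0],[0,0,0]], claw=[50,62,62,62,62])

```text
t: 23.3
eef_pos: [0.4904, 0.3152, 0.0115]
tool_rot: [0.0, 0.435, 0.9, 0.0]
contact_force: [-0.6, -1.0, -0.0]
gripper_width: 0.727
```

Emit:
jog_arm(dp=[[0,0,-0.4],[0,0,-1.2],[0,0,-2.4],[0,0,-4.0],[0,0,-5.6]], angular=[[0,0,0],[0,0,0],[0,0,0],[0,0,0],[0,0,0]], claw=[62,62,62,62,62])

```text
t: 23.8
eef_pos: [0.49, 0.315, 0.1534]
tool_rot: [-0.0, 0.435, 0.9, -0.0]
contact_force: [0.2, -0.4, -0.3]
gripper_width: 0.725
```

Emit:
jog_arm(dp=[[0,0,-1],[0,0,-2],[0,0,-2.5],[0,0,-2.5],[0,0,-2.5]], angular=[[0,0,0],[0,0,0],[0,0,0],[0,0,0],[0,0,0]], claw=[62,62,62,62,62])

```text
t: 24.3
eef_pos: [0.4899, 0.3149, 0.2133]
tool_rot: [-0.0, 0.435, 0.901, -0.0]
contact_force: [-0.6, -0.4, 0.2]
gripper_width: 0.724
```

Emit:
jog_arm(dp=[[0,0,0],[0,0,0],[0,0,0],[0,0,0],[0,0,0]], angular=[[0,0,0],[0,0,0],[0,0,0],[0,0,0],[0,0,0]], claw=[62,62,62,62,62])

```text
t: 24.8
eef_pos: [0.4902, 0.3152, 0.2138]
tool_rot: [-0.0, 0.435, 0.901, -0.0]
contact_force: [-0.9, -0.6, -0.2]
gripper_width: 0.724
```

```bash
python3 - <<'E'
from h import *
from station import *
go((.4898,.3157,.2))
d=read_camera("side")["pixels"]
cv2.imwrite("pics/side13.png",cv2.resize(d[110:210,155:275],None,fx=6,fy=6))
cv2.imwrite("pics/side14.png",d);cv2.imwrite("pics/top14.png",read_camera("top")["pixels"])
E
```

```text
dp [ 0.03 -0.    0.55] tilt fix(units) [-0.01 -0.   -0.  ]
[0.4902 0.3152 0.2138] F [-0.87 -0.58 -0.2 ] w 0.724 t 24.8
```

View pics/side13.png

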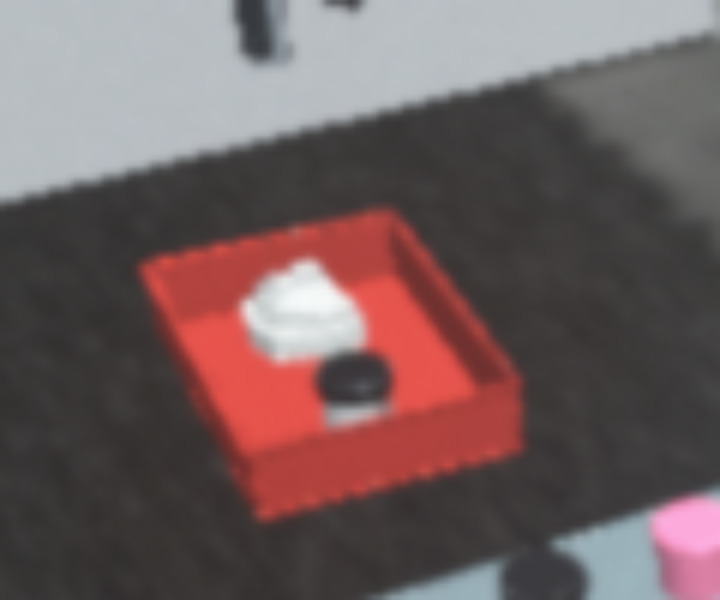

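View pics/side14.png

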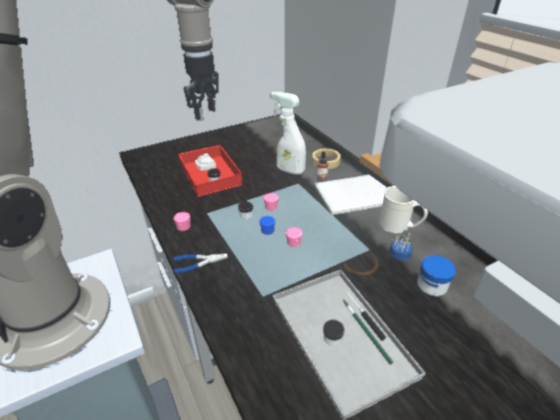

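View pics/top14.png

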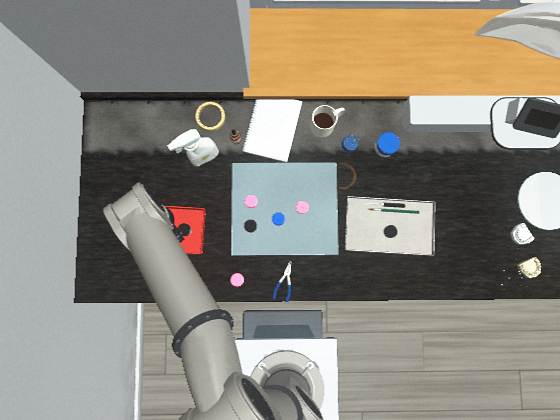

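Full jar upright in the red tray at side (214,175), empty jar upright in the steel tray at side (333,333) and top (390,231), part-used jar at its start at side (246,209) and top (250,226). Dropper at (235,134) and burs at (351,143) in the top view look unmoved, and the gripper is clear. Handing in.

```bash
python3 -c "
from station import *
print(hand_in())"
```

```text
the job is handed in; nothing more can be done
None
```

I lifted all three jars, sorted them by weight and handed the job in at about 25 s of the 72 s allowed. `hand_in()` gave no verdict.

| Jar at start | Pull when lifted | Judged | Where it is now |
|---|---|---|---|
| Left front, (0.502, 0.108) | about 2.2 N | part-used | back where it began |
| Far, (0.662, -0.040) | about 4 N (3.3–4.5) | full | red tray floor, near (0.490, 0.315) |
| Right front, (0.462, -0.073) | about 0.4–1.2 N | empty | steel tray floor, near (0.482, -0.334) |

- **Final pictures:** all three jars stand upright. The dropper bottle, the bur block and the pink and blue look-alikes show no visible movement.
- **Gripper:** it is open and about 0.2 m above the red tray, touching nothing.
- **Putting the part-used jar back:** I pressed it down harder than planned, with a force reading of about 30 N for a moment. Afterwards it stood upright at its original spot in the picture.
- **Measurement disagreement:** the two cameras put the jars 3–4 mm apart, and the force readings varied by up to about 1 N. Neither was enough to change a placing or confuse the three weights.

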